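Wax the punch rod and thread it through the punch frame

TASK

Take the steel punch rod by its red knob out of its wooden stand, dip its tip into the blue wax pot, well below the rim, and then thread it down through the upper and then the lower brass bushing of the grey punch frame. Finish while still holding the rod still by its knob so that I can tighten the set screw: the tip shows below the lower bushing but hangs clear of the frame's base, and the rod is not jammed against the bushings. Leave the pot, the spare rod, the jar and the bone folder where they are.

Things in the scene. Friction and masses are not known exactly. Their poses are not given: they have to be found in the camera images.
- rod: punch rod, loose, about 0.13 kg: round steel shank, 12 mm diameter, 125 mm long (last 6 mm tapered to 8 mm at the tip), with a red cylindrical knob on top, 24 mm diameter, 35 mm tall. Origin at the centre of the tip, z along the rod to the knob. Starts upright in the stand, tip 15 mm and knob 140 to 175 mm above the table; may lean up to 1.5 degrees there
- rod_tip (a point): centre of the rod's lower end (tip), the same point as the origin of rod
- rod_knob (a point): centre of the rod's red knob, 142.5 mm above the tip along the rod; the place to grip, from above across the 24 mm diameter
- stand: the rod's stand: a fixed wooden block 70 x 70 mm, 60 mm tall, with one vertical hole of 13 mm, 45 mm deep, in the middle of its top; origin at the centre of its underside on the table
- pot: the wax pot: blue ceramic, open on top, loose, 0.35 kg, 50 mm tall, outside 60 mm wide at the foot and 64 mm at the rim, wall 4 mm (mouth 56 mm wide); a hard yellow wax cake fills its bottom up to 15 mm above the table. Origin at the centre of its underside
- pot_rim (a point): centre of the pot's mouth, at rim height, 50 mm above the table
- frame: grey punch frame, fixed. Origin on the table below the vertical axis shared by both bushings; x points from that axis to the column, z up. Base plate 12 mm thick, x -50 to 125 mm, 120 mm wide; column x 78 to 114 mm, 60 mm wide, 122 mm tall. Two arms, one above the other, end in 36 mm rings holding the bushings. Small set screw to x = -34 mm on the upper ring. Nothing is higher than 127 mm
- upper_mouth (a point): centre of the upper brass bushing's mouth, on the axis, 127 mm above the table. Bushing 22 mm tall (down to 105 mm), bore 16 mm, flared to 24 mm at the mouth
- lower_mouth (a point): centre of the lower brass bushing's mouth, on the axis, 67 mm above the table. Same bushing: bore 16 mm, flared to 24 mm at the mouth; its lower end is 22 mm below this point, the top of the base plate 55 mm below
- spare_rod: bystander: a shorter brass rod with a pale wooden knob (24 mm wide), upright in another stand like the first; its top is 120 mm above the table. Origin at its lower tip
- spare_stand: bystander: the spare rod's stand, a fixed wooden block 70 x 70 x 60 mm; origin at the centre of its underside
- jar: bystander: closed amber jar, 64 mm wide and 100 mm tall, loose; origin at the centre of its underside
- folder: bystander: flat bone folder about 140 x 22 x 5 mm lying on the table, loose; origin at the centre of its underside
Not all that is in view belongs to the job. What is shaped like the pot but green or purple is not meant. What is shaped like the stand but green is not meant.

How it is judged:
By the outcome, as a careful person would: the job done as asked, in the order asked, and still so for the second after the job is handed in, while the arm keeps its last pose, push and grip.
It also fails if it takes over 51 s, if anything falls off the work surface, if the arm or the gripper's body presses on something with over 40 N, if the wrist force passes 120 N, or if a joint passes its speed limit or range.

ROBOT

A 6-joint arm with a two-finger parallel gripper is mounted at the origin on the work surface. World frame = base frame: x ahead of the robot, y to its left, z up, the work surface at z = 0. Lengths are in m, angles in degrees, forces in N, time in s.
With the tool pointing down it reaches from about 0.375 to 0.75 m from the base axis. Payload 9 kg.
Tool frame: the origin (TCP) lies where the fingers leave the gripper's body, on its centre line; the fingertips stand 73 mm ahead of it and the grasp point (between the pads) lies 54 mm ahead of it (robot.tip_reach is the distance from the TCP to the fingertips, in m); z points along the fingers, y is the line along which they close (so a half turn about z gives the same grasp; the last joint's range is limited). The gripper opens to 85 mm and grips with 20 to 120 N. Pads are 22 mm wide; open, the fingers measure 114 mm over their backs; the gripper's body (76 mm by 85 mm) begins 54 mm behind the grasp point. The pads swing forward as they close: fully open they stand 13 mm farther back than shut.
Start: joints at [-76.702, 5.964, 5.575, 89.605, 0, 77.527], TCP at [0.261, -0.54, 0.304] pointing down, gripper open.
Joint ranges: [-171.21, 171.21], [-48.23, 106.86], [-62.78, 66.21], [-105.2, 120.99], [-86.42, 89.51], [-180, 180]. Speed limits (degrees/s): [127.2, 127.2, 147.25, 180, 180, 180].

INTERFACE

Orientations are given as [roll, pitch, yaw] about the fixed x, y, z axes, in that order (R = Rz(yaw) Ry(pitch) Rx(roll)).
In Python, from plant import robot gives the robot as it stands. Calls block until the motion is done:
- robot.move_pose(position, orientation): joint-space move of the TCP to a pose.
- robot.line_to(position, vel=0.15, rotation=None, guard=None): straight line of the TCP; rotation=None keeps the orientation; vel is the mean speed in m/s. With guard (N) it stops when the force on the tool has changed by that much, and returns True; else False.
- robot.goto_joints(angles): joint-space move.
- robot.set_gripper(opening): finger opening in m; the grip force is fixed at half the most; returns when the fingers have stopped.
- robot.pause(seconds).
- robot.ik(position, orientation): joint angles nearest the present ones, or None.
- robot.observe(): the state.
- robot.grab_frame(name): name is "side" or "top"; returns the picture (480x640x3 uint8, blue, green, red); there is no depth.
- robot.get_calibration(name): a dict with "vertical_fov" (degrees; the focal length in pixels is half the picture's height over the tangent of half this angle, whatever the lens; pixels are square), "cx", "cy" (the principal point, pixels), "rvec" (rotation vector, rad) and "tvec" (3), from world to camera coordinates, as OpenCV has them. Camera axes: x right, y down, z forward; pixel columns grow to the right and rows downward; lengths in m; the calibration is good to about 2 mm. A picture is of the moment at which its call begins. get_calibration takes no time and is no camera call.
A pose or a line that the arm cannot do raises robot.IKError and nothing moves.
- robot.job_done(): hands the job in; it is judged then, once.
The state is a dict: "time": time; "q": joint angles; "qvel": joint speeds; "joint_torque": joint torques, N m; "tool_pos": TCP position; "tcp_rot": TCP orientation; "ft_force": force on the tool from outside, world axes, zero at the start; "torque": the same for the moment, N m; "gripper_width": finger opening in m; "gripper_force": force on a finger pad.
Only numpy, scipy, OpenCV 4.12 (cv2) and the standard library are available. Lean on these libraries where they do the work, as an engineer would, in place of code of your own. Each camera call takes 0.05 s, during which the arm holds its last target. There are 200 camera calls.

## Working session

There is one attempt and no reset: what is moved stays moved. The work goes in short steps, each a Python script; the robot and the scene stay as the last script left them, time stands still between calls to the robot, and variables do not carry over. Pictures are saved under pics/ and viewed, at most 10 in all, crops included, and the job is handed in when it is done.

```bash
ls; mkdir -p pics
python3 - <<'E'
from plant import robot
import cv2
for n in("side","top"):
    cv2.imwrite(f"pics/{n}0.png",robot.grab_frame(n)); c=robot.get_calibration(n); print(n,c)
s=robot.observe();print(s['time'],s['tcp_rot'],s['tool_pos'])
E
```

```text
pics
side {'vertical_fov': 56.756575366748145, 'cx': 319.6326025644772, 'cy': 239.14796212364186, 'rvec': array([ 2.0678772 , -0.9404921 ,  0.42919763]), 'tvec': array([-0.3633354 ,  0.29525891,  0.60604805])}
top {'vertical_fov': 50.60253258131704, 'cx': 319.1572545835893, 'cy': 237.31568875007946, 'rvec': array([ 2.1524401 , -2.18482352,  0.05494176]), 'tvec': array([-0.03280267,  0.4581294 ,  0.93566288])}
0.1 [-1.79932456e+02 -1.59675876e-02  2.57721750e+01] [ 0.26084231 -0.5401016   0.30318913]
```

View pics/side0.png

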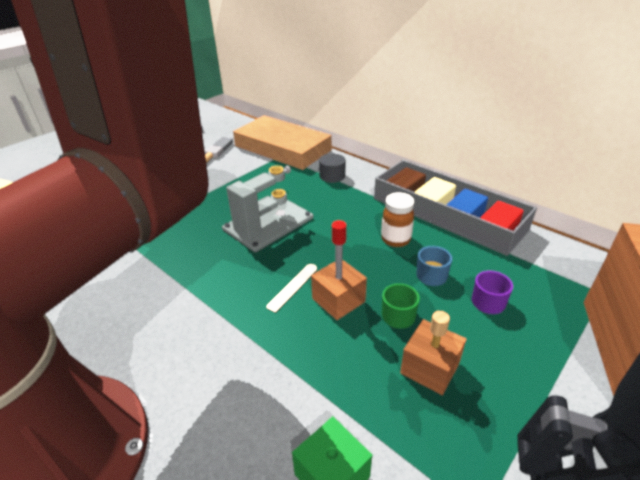

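View pics/top0.png

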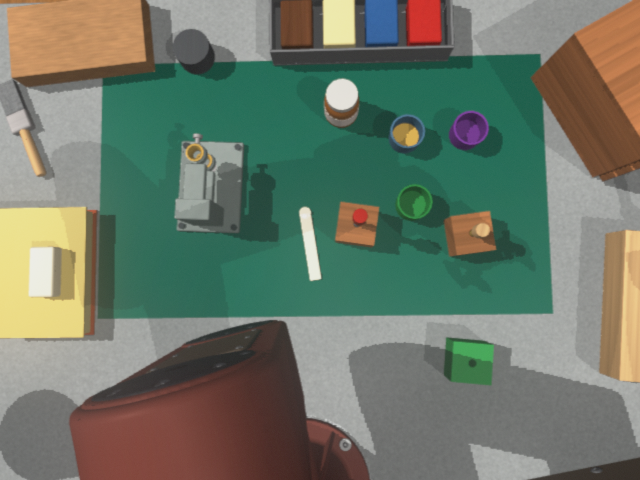

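The top view shows three pots: blue with yellow wax at (407,133), green at (414,203) and purple at (469,130). The blue one with yellow wax fits the description. It also shows three stands: wooden with the red knob at (358,222), wooden with a pale knob at (470,233), which is the spare, and a green block at (469,362). The one holding the red knob fits. The frame's upper bushing is at (196,153) in the top view and (277,171) in the side view. I'll confirm with one enlarged crop and measure.

```bash
cat > h.py <<'E'
import cv2, numpy as np
from plant import robot
def cam(n):
    c=robot.get_calibration(n); f=240/np.tan(np.radians(c['vertical_fov']/2))
    K=np.array([[f,0,c['cx']],[0,f,c['cy']],[0,0,1.]]); return K,cv2.Rodrigues(c['rvec'])[0],c['tvec'],c['rvec']
def ray(n,uv):
    K,R,t,_=cam(n); d=R.T@np.linalg.inv(K)@[*uv,1]; return -R.T@t,d
def onz(n,uv,z):
    o,d=ray(n,uv); return o+d*(z-o[2])/d[2]
def tri(a,b):  # a: side uv, b: top uv
    P=[cam(n)[0]@np.c_[cam(n)[1],cam(n)[2]] for n in("side","top")]
    X=cv2.triangulatePoints(P[0],P[1],np.float64(a),np.float64(b))[:,0]; return X[:3]/X[3]
def proj(n,p):
    K,R,t,rv=cam(n); return cv2.projectPoints(np.float64([p]),rv,t,K,None)[0].ravel()
def blobs(im,lo,hi,box,amin=8):
    x0,y0,x1,y1=box; h=cv2.cvtColor(im[y0:y1,x0:x1],cv2.COLOR_BGR2HSV)
    m=cv2.inRange(h,np.array(lo),np.array(hi)) if lo[0]<=hi[0] else cv2.inRange(h,np.array([lo[0],*lo[1:]]),np.array([180,*hi[1:]]))|cv2.inRange(h,np.array([0,*lo[1:]]),np.array(hi))
    out=[]
    for c in cv2.findContours(m,cv2.RETR_EXTERNAL,cv2.CHAIN_APPROX_NONE)[0]:
        M=cv2.moments(c)
        if M['m00']>=amin: out.append((M['m00'],np.array([M['m10']/M['m00']+x0,M['m01']/M['m00']+y0]),c+[x0,y0]))
    return sorted(out,key=lambda o:-o[0])
E
cat > m.py <<'E'
from h import *
s=cv2.imread('pics/side0.png');t=cv2.imread('pics/top0.png')
r=[blobs(s,(173,150,60),(5,255,255),(320,210,360,255))[0],blobs(t,(173,150,60),(5,255,255),(340,200,380,235))[0]]
print('red',r[0][:2],r[1][:2],tri(r[0][1],r[1][1]))
for n,im,b in(('side',s,(262,160,295,205)),('top',t,(180,138,222,172))):
    for a,c,k in blobs(im,(12,90,80),(32,255,255),b): print('brass',n,a,c,cv2.boundingRect(k),cv2.fitEllipse(k) if len(k)>5 else '')
for n,im,b in(('side',s,(410,240,460,290)),('top',t,(385,110,428,156))):
    for a,c,k in blobs(im,(98,70,30),(125,255,255),b,40): print('blue',n,a,c,cv2.boundingRect(k),cv2.fitEllipse(k))
a=cv2.resize(t[90:260,325:505],None,fx=3,fy=3,interpolation=2);b=cv2.resize(t[130:190,170:230],(250,250),interpolation=2);d=cv2.resize(s[155:215,255:315],(250,250),interpolation=2)
cv2.imwrite('pics/c0.png',np.hstack([a,np.vstack([b,d,np.zeros((10,250,3),np.uint8)])]))
E
python3 m.py
```

```text
red (259.0, array([338.77799228, 231.94658945])) (153.5, array([359.57654723, 215.89033659])) [ 0.47938203 -0.10795101  0.15726146]
brass side 83.5 [275.91616766 169.64071856] (269, 166, 14, 9) ((275.9093017578125, 169.6752166748047), (8.247152328491211, 13.369699478149414), 86.25019836425781)
brass side 77.5 [278.29892473 193.06666667] (272, 189, 14, 9) ((278.304931640625, 193.07708740234375), (8.107526779174805, 12.524888038635254), 83.15764617919922)
brass side 47.0 [288.36170213 161.86170213] (276, 160, 19, 7) ((289.07293701171875, 162.04148864746094), (4.801474571228027, 21.19001579284668), 100.08842468261719)
brass top 228.0 [194.28654971 151.93567251] (186, 144, 18, 17) ((194.2851104736328, 151.92837524414062), (16.679712295532227, 17.565950393676758), 92.18157958984375)
brass top 25.5 [209.33333333 160.09150327] (207, 154, 5, 13) ((208.70851135253906, 160.26187133789062), (4.833096027374268, 11.569611549377441), 2.88952898979187)
blue side 1033.5 [433.16577971 265.09063054] (417, 247, 35, 39) ((433.1920471191406, 265.0152282714844), (33.82183837890625, 39.537620544433594), 4.05655574798584)
blue top 987.0 [406.1855792  132.81830463] (389, 115, 36, 38) ((406.2177734375, 132.8269500732422), (33.567771911621094, 37.635719299316406), 34.438655853271484)
```

View pics/c0.png

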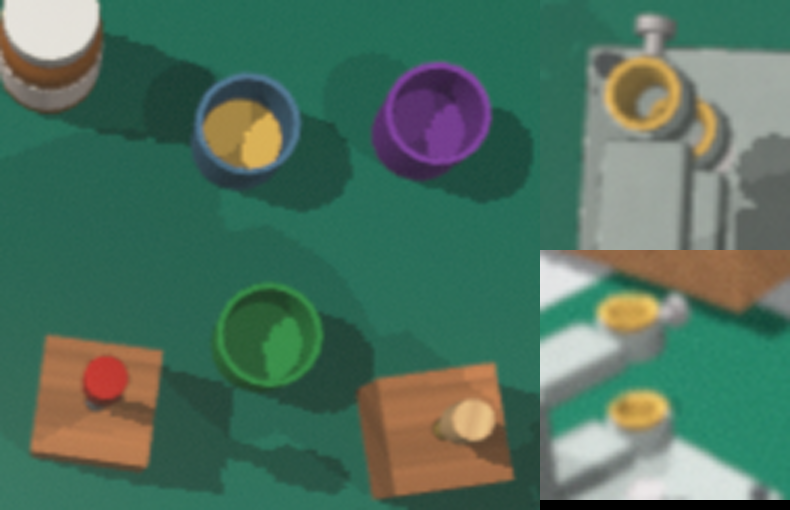

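The crop confirms the choices: the blue pot with yellow wax has its rim at about (407,133), and the red knob on the wooden stand is at about (360,216). The brass upper bushing's mouth is whole in both views, and the lower one is partly hidden from the top.

Run:
```python
from h import *
np.set_printoptions(precision=4,suppress=True)
print('up tri',tri((275.9,169.65),(194.4,152.1)),onz('side',(275.9,169.65),.127),onz('top',(194.4,152.1),.127))
print('low side',onz('side',(278.3,193.07),.067),'low top right edge',onz('top',(211.5,160),.067))
print('pot top',onz('top',(407.2,132.7),.05),'side',onz('side',(434.5,257),.05))
print('stand', onz('top',(358,223),.06))
print('knob topz',onz('top',(360,216),.1575))
o=robot.observe()['tcp_rot']
for y in(25,0,-45,-90,45,90,135):
  for nm,p in(('k',(.479,-.108,.2115)),('k2',(.479,-.108,.345)),('p',(*onz('top',(407.2,132.7),.05)[:2],.3)),('f',(*onz('top',(194.4,152.1),.127)[:2],.3))):
    q=robot.ik(p,[180,0,y]); print(y,nm,None if q is None else np.round(q,1))
```

```text
up tri [0.5976 0.1682 0.1233] [0.5926 0.1638 0.127 ] [0.5972 0.1668 0.127 ]
low side [0.5936 0.1642 0.067 ] low top right edge [0.5973 0.1521 0.067 ]
pot top [ 0.6448 -0.2046  0.05  ] side [ 0.6432 -0.2053  0.05  ]
stand [ 0.4789 -0.1108  0.06  ]
knob topz [ 0.4798 -0.1093  0.1575]
25 k [-28.  -13.2 -22.5  80.7   0.  127. ]
25 k2 [-28.  -12.3  -7.7  94.5   0.  127. ]
25 p [-28.7  19.8  20.9  91.1   0.  126.3]
25 f [  3.5   9.5   9.   89.5   0.  158.5]
0 k [-28.  -13.2 -22.5  80.7   0.  152. ]
0 k2 [-28.  -12.3  -7.7  94.5   0.  152. ]
0 p [-28.7  19.8  20.9  91.1   0.  151.3]
0 f [   3.5    9.5    9.    89.5    0.  -176.5]
-45 k [ -28.   -13.2  -22.5   80.7    0.  -163. ]
-45 k2 [ -28.   -12.3   -7.7   94.5    0.  -163. ]
-45 p [ -28.7   19.8   20.9   91.1    0.  -163.7]
-45 f [   3.5    9.5    9.    89.5    0.  -131.5]
-90 k [ -28.   -13.2  -22.5   80.7    0.  -118. ]
-90 k2 [ -28.   -12.3   -7.7   94.5    0.  -118. ]
-90 p [ -28.7   19.8   20.9   91.1    0.  -118.7]
-90 f [  3.5   9.5   9.   89.5   0.  -86.5]
45 k [-28.  -13.2 -22.5  80.7   0.  107. ]
45 k2 [-28.  -12.3  -7.7  94.5   0.  107. ]
45 p [-28.7  19.8  20.9  91.1   0.  106.3]
45 f [  3.5   9.5   9.   89.5   0.  138.5]
90 k [-28.  -13.2 -22.5  80.7   0.   62. ]
90 k2 [-28.  -12.3  -7.7  94.5   0.   62. ]
90 p [-28.7  19.8  20.9  91.1   0.   61.3]
90 f [ 3.5  9.5  9.  89.5  0.  93.5]
135 k [-28.  -13.2 -22.5  80.7   0.   17. ]
135 k2 [-28.  -12.3  -7.7  94.5   0.   17. ]
135 p [-28.7  19.8  20.9  91.1   0.   16.3]
135 f [ 3.5  9.5  9.  89.5  0.  48.5]
```

```bash
cat >> h.py <<'E'
np.set_printoptions(precision=4,suppress=True)
def st(l=''):
    o=robot.observe(); print(l,'t',round(o['time'],2),np.array(o['tool_pos']),np.array(o['tcp_rot']),'F',np.array(o['ft_force']),'T',np.array(o['torque']),'w',round(o['gripper_width'],4),round(o['gripper_force'],1)); return o
E
python3 - <<'E'
from h import *
robot.move_pose([.4793,-.1088,.30],[180,0,90]); st('above')
robot.set_gripper(.055)
robot.line_to([.4793,-.1088,.2115],vel=.12); st('down')
robot.set_gripper(.0); st('grip')
robot.line_to([.4793,-.1088,.2515],vel=.08); st('part')
robot.line_to([.4793,-.1088,.345],vel=.15); robot.pause(.2); st('up')
for n in("side","top"): cv2.imwrite(f"pics/{n}1.png",robot.grab_frame(n))
a=cv2.imread('pics/side1.png')
k=proj('side',(.4793,-.1088,.22)); print(k)
x,y=map(int,k); c=cv2.resize(a[max(0,y-90):y+90,x-70:x+70],None,fx=3,fy=3,interpolation=2); cv2.imwrite('pics/c1.png',c); print(max(0,y-90),x-70)
E
```

```text
above t 1.86 [ 0.4793 -0.1096  0.3   ] [179.9999   0.0129  89.9144] F [-0.7338 -0.175   0.2544] T [-0.0178 -0.0472  0.0526] w 0.0854 0.0
down t 3.15 [ 0.4796 -0.1089  0.2123] [179.9421   0.0305  90.0036] F [0.005  0.1228 1.7002] T [ 0.0466 -0.0279  0.0018] w 0.0549 0.0
grip t 3.54 [ 0.4796 -0.109   0.2124] [179.9368   0.0416  90.0011] F [-0.3675 -0.2564  6.7796] T [ 0.0501  0.3658 -0.0125] w 0.0223 58.6
part t 4.19 [ 0.4793 -0.1088  0.2514] [-179.9946   -0.0023   89.9996] F [-0.0221 -0.5087 -1.3132] T [-0.0122  0.031   0.0002] w 0.0225 59.0
up t 5.17 [ 0.479  -0.1086  0.3439] [-179.9153   -0.0463   90.0026] F [-0.213   0.5195 -1.7346] T [-0.032   0.0023  0.0058] w 0.0228 59.0
[340.1335 199.8679]
109 270
```

View pics/c1.png

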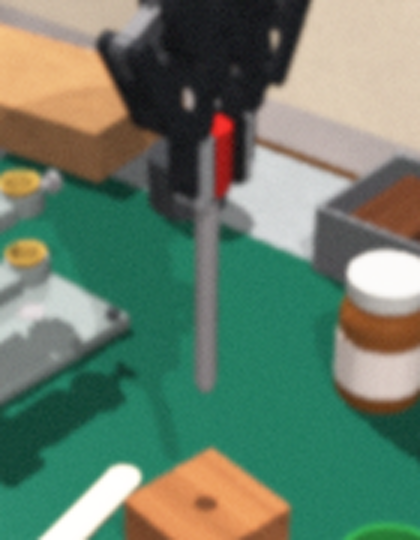

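The side crop shows the rod gripped by the red knob and hanging free, with its tip at about (338.7,239.3) in the full side picture. The stand hole is empty. Next I'll measure the rod's lean from its axis.

```bash
cat >> h.py <<'E'
def shank(n,im,p0,p1,half=9):
    "fit the low-saturation shank between projected world points p0,p1 -> list of (centre uv, width)"
    a,b=proj(n,p0),proj(n,p1); S=cv2.cvtColor(im,cv2.COLOR_BGR2HSV)[:,:,1]; out=[]
    for v in range(int(min(a[1],b[1])),int(max(a[1],b[1]))):
        u=a[0]+(b[0]-a[0])*(v-a[1])/(b[1]-a[1]); xs=np.arange(int(u)-half,int(u)+half+1)
        r=S[v,xs].astype(float); w=np.clip((130-r)/90,0,1)
        if w.sum()>2: out.append((v,(w*xs).sum()/w.sum(),w.sum()))
    return np.array(out)
E
python3 - <<'E'
from h import *
for n in("side","top"):
    K,R,t,_=cam(n); print(n,-R.T@t)
o=robot.observe(); p=np.array(o['tool_pos']); im=cv2.imread('pics/side1.png')
k=p-[0,0,.054]; tip=k-[0,0,.1425]; print('tip pred',tip,proj('side',tip),'top',proj('top',tip))
s=shank('side',im,tip+[0,0,.105],tip+[0,0,.01]); f=np.polyfit(s[:,0],s[:,1],1); print(f,s[::6])
a,b=proj('side',tip+[0,0,.105]),proj('side',tip+[0,0,.01]); print('pred slope',(b[0]-a[0])/(b[1]-a[1]),'u at b',b[0],np.polyval(f,b[1]),'u at a',a[0],np.polyval(f,a[1]))
S=cv2.cvtColor(im,cv2.COLOR_BGR2HSV)[:,:,1]; print(S[228:248,336:342].mean(1))
E
```

```text
side [ 0.0307 -0.477   0.5984]
top [ 0.3834 -0.0649  0.9671]
tip pred [ 0.4791 -0.1087  0.1479] [339.7263 236.6186] top [359.3381 217.1549]
[ -0.0363 346.0641] [[181.     340.      19.    ]
 [187.     338.5283   8.8333]
 [193.     338.5336   7.7667]
 [199.     338.4694   7.6222]
 [205.     338.3127   7.5333]
 [211.     338.3314   7.5778]
 [217.     338.2789   7.4111]
 [223.     338.1537   7.4444]
 [229.     338.1726   7.5333]]
pred slope -0.007551667400329486 u at b 339.76273517931935 337.6405908760565 u at a 340.14223018802676 339.46679157155177
[ 11.      10.1667  11.      10.      10.5     11.1667  11.5     13.1667
  18.8333  28.      49.3333  97.1667 151.     175.1667 180.     181.
 179.5    180.     177.8333 177.6667]
```

View pics/top1.png

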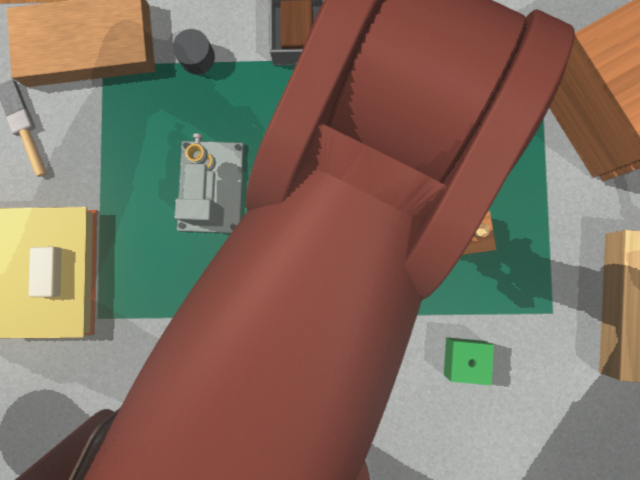

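The top view is blocked by the arm, so the side view has to do. It shows the rod vertical to about 0.2° and the tip where I predicted. Next is the dip, then a hover over the upper mouth.

Run:
```python
from h import *
P=[.6445,-.2048]
robot.line_to([*P,.345],vel=.2)
print(robot.line_to([*P,.2235],vel=.1,guard=8)); robot.pause(.4); o=st('dip')
im=robot.grab_frame('side'); cv2.imwrite('pics/side2.png',im)
x,y=map(int,proj('side',(*P,.08))); cv2.imwrite('pics/c2.png',cv2.resize(im[y-70:y+70,x-70:x+70],None,fx=3,fy=3,interpolation=2))
robot.line_to([*P,.345],vel=.15)
robot.line_to([.596,.1665,.345],vel=.2)
robot.line_to([.596,.1665,.335],vel=.1);robot.pause(.4); o=st('hover')
for n in("side","top"): cv2.imwrite(f"pics/{n}3.png",robot.grab_frame(n))
im=cv2.imread('pics/side3.png'); x,y=map(int,proj('side',(.596,.1665,.15))); print(x,y)
a=cv2.resize(im[y-60:y+60,x-50:x+50],None,fx=4,fy=4,interpolation=2)
t=cv2.imread('pics/top3.png')[110:230,140:240]
cv2.imwrite('pics/c3.png',np.hstack([a,cv2.resize(t,None,fx=4,fy=4,interpolation=2)]))
tip=np.array(o['tool_pos'])-[0,0,.1965]; print('tip pred',proj('side',tip))
s=shank('side',im,tip+[0,0,.08],tip+[0,0,.008]); print(s[::5])
```

```text
False
dip t 8.14 [ 0.6445 -0.2048  0.2236] [179.9938   0.0024  90.0019] F [ 1.7119 -0.2169 -0.7576] T [-0.0355  0.0356  0.0111] w 0.0224 59.0
hover t 11.82 [0.596  0.1665 0.3352] [179.9853  -0.0019  89.9998] F [-0.0939 -0.4097 -1.3057] T [0.0274 0.0415 0.0191] w 0.0227 59.0
275 159
tip pred [275.7269 163.819 ]
[[128.     271.4178   5.7444]
 [133.     271.9847   5.8   ]
 [138.     272.3713   5.5667]
 [143.     272.6902   5.6667]
 [148.     273.1936   6.6   ]
 [153.     273.7644   6.5556]
 [158.     271.5771  11.4556]]
```

View pics/c2.png

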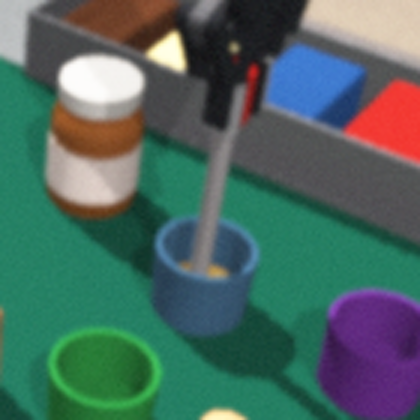

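View pics/c3.png

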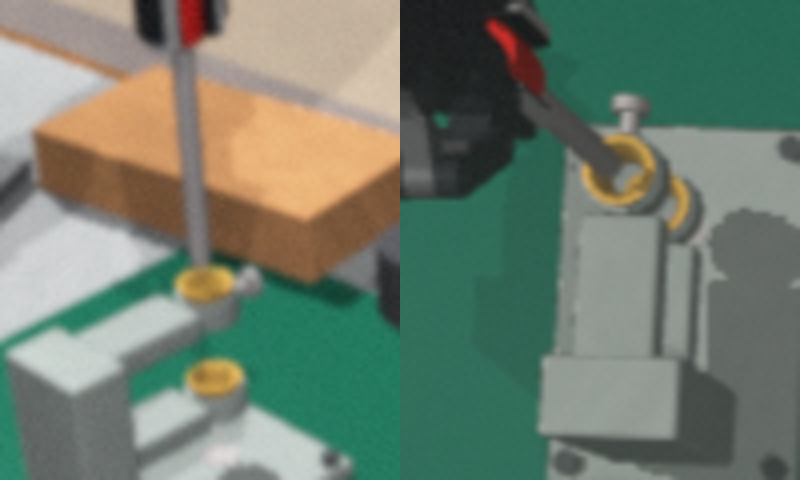

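c2 shows the tip inside the blue pot, below the rim and above the wax. c3 shows the rod poised above the upper mouth, about 0.6 px left of centre in the side view (about 1.3 mm). I'll correct that, go down guarded, and centre the rod in the bore by touch.

```bash
cat >> h.py <<'E'
def F(n=6):
    v=[]
    for _ in range(n): robot.pause(.02); o=robot.observe(); v.append(np.r_[o['ft_force'],o['torque']])
    return np.mean(v,0)
def probe(c,z,step=.0005,lim=2.0,mx=.0045):
    "feel for the bore walls along x and y, return centred xy"
    c=np.array(c,float)
    for i in(1,0,1):
        robot.line_to([*c,z],vel=.03); robot.pause(.15); hit=[]
        for s in(1,-1):
            d=0; f0=F(3)[i] if s==1 else f0
            while d<mx:
                d+=step; q=c.copy(); q[i]+=s*d; robot.line_to([*q,z],vel=.03); f=F(3)[i]-f0
                if abs(f)>lim: break
            hit.append(s*d)
            robot.line_to([*c,z],vel=.05); robot.pause(.1)
        c[i]+=sum(hit)/2; print('axis',i,hit,'->',c,'t',round(robot.observe()['time'],2))
    robot.line_to([*c,z],vel=.03); return c
E
python3 - <<'E'
from h import *
c=[.597,.1656]
robot.line_to([*c,.335],vel=.05); robot.pause(.2); f0=F(); print(f0)
print(robot.line_to([*c,.3095],vel=.03,guard=5)); robot.pause(.2); print(F()-f0); st()
E
```

```text
[ 0.3357  0.0079 -1.1893 -0.0085 -0.001  -0.0072]
False
[-0.3275  0.1708 -0.2989 -0.0071 -0.0029  0.0095]
 t 13.78 [0.5971 0.1656 0.3096] [179.988   -0.0007  89.9986] F [ 0.5557  0.1042 -0.8651] T [-0.0144  0.0425 -0.0313] w 0.0228 59.0
```

Run:
```python
from h import *
c=[.597,.1656]; f0=F(3)
print(robot.line_to([*c,.300],vel=.03,guard=4)); robot.pause(.2); print(F()-f0)
c=probe(c,robot.observe()['tool_pos'][2]); robot.pause(.3); print(F()); st()
```

```text
False
[ 0.1103 -0.2148 -0.1327 -0.0041 -0.0082 -0.009 ]
axis 1 [0.0045000000000000005, -0.0025] -> [0.597  0.1666] t 19.94
axis 0 [0.004, -0.002] -> [0.598  0.1666] t 24.69
axis 1 [0.0035, -0.0035] -> [0.598  0.1666] t 30.04
[ 0.0682  0.2639 -1.1602 -0.0201  0.0128 -0.0178]
 t 30.69 [0.598  0.1666 0.3002] [-179.9995    0.0018   89.9988] F [-0.1284  0.9117 -1.1428] T [-0.0391 -0.0252 -0.0039] w 0.0224 59.1
```

Run:
```python
from h import *
c=[.598,.1666]; f0=F(4)
print(robot.line_to([*c,.2265],vel=.035,guard=4)); robot.pause(.4); print(F()-f0); o=st()
im=robot.grab_frame('side'); cv2.imwrite('pics/side4.png',im); t=robot.grab_frame('top'); cv2.imwrite('pics/top4.png',t)
cv2.imwrite('pics/c4.png',np.hstack([cv2.resize(im[110:230,225:325],None,fx=4,fy=4,interpolation=2),cv2.resize(t[110:230,140:240],None,fx=4,fy=4,interpolation=2)]))
```

```text
False
[-0.14    0.0495  0.3495 -0.0133 -0.0113  0.0207]
 t 33.52 [0.598  0.1666 0.2265] [179.9978   0.      90.0005] F [ 0.8399  0.9687 -1.3738] T [-0.0301  0.0323 -0.0127] w 0.0226 59.1
```

View pics/c4.png

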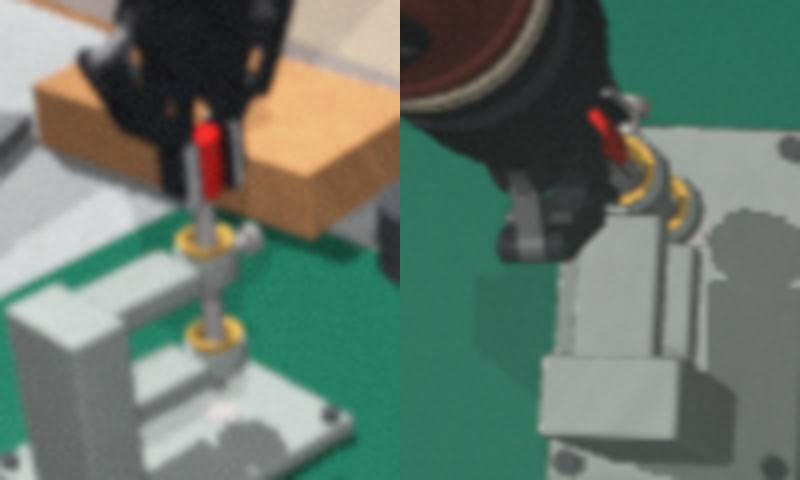

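c4 shows the rod through both brass bushings: upper mouth at crop (205,240), lower at (215,333), with the knob still held. There was no contact force change above 0.4 N on the way down. By the arm's pose the tip is at z ≈ 30 mm, between the bushing's lower end (45 mm) and the base plate (12 mm).

```bash
python3 -c "
from h import *
print(robot.job_done())"
```

```text
the job is handed in; nothing more can be done
None
```

I dipped the rod in the blue wax pot and threaded it through both bushings. I handed the job in at about 34 s with the knob still gripped, the tip about 30 mm above the table by the arm's pose, and no side load on the bushings.

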